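# Set the condiment board in order of height

### The job

Put the pepper mill, the spice jar, the tin and the low pot back on the wooden condiment board, one in each well, in order of height: the tallest at the end next to the oil bottle, stepping down to the lowest next to the mug. Each must stand upright on the cork, down inside its well, and be let go. Leave the oil bottle and the mug standing where they are.

Things in the scene. Friction and masses are not known exactly. Their poses are not given: they have to be found in the camera images.
- pepper_mill: brown wooden pepper mill with a round head, near the worktop's front edge (not the one far back beside the bread bin), 58 mm across its foot, 170 mm tall: the tallest of the four to line up. The head is a ball 48 mm across, its middle 141 mm up, good to grip from above. Origin at the centre of its underside, z up. 0.13 to 0.25 kg.
- spice_jar: clear spice jar with a gold cap and a green and red label, 96 mm tall, body square 42x42 mm with sides along its x and y axes, cap round 41 mm across from 76 to 96 mm up: the second tallest. Origin at the centre of its underside, z up. 0.08 to 0.15 kg.
- tin: round food tin, green and cream label, bare metal ends, 57 mm across, 72 mm tall: the third tallest. Origin at the centre of its underside, z up. 0.13 to 0.25 kg.
- pot: low round white pot with a pale gold-brown lid (fixed), 62 mm across, 35 mm tall: the lowest. Origin at the centre of its underside, z up. 0.05 to 0.1 kg.
- well_1: round well in the fixed wooden condiment board, with a cork disc in it: 73 mm across, 10 mm deep down to the cork. Origin at the centre of the cork, 12 mm above the worktop; z up, y along the row of wells, x across it. The left end well seen from the robot; well_2, well_3, well_4 follow in one straight row, centres 80 mm apart.
- well_2: round well in the fixed wooden condiment board, with a cork disc in it: 73 mm across, 10 mm deep down to the cork. Origin at the centre of the cork, 12 mm above the worktop; z up, y along the row of wells, x across it. Second from the left. The board is light wood with a dark edge, 97 mm wide, 338 mm long, 22 mm thick.
- well_3: round well in the fixed wooden condiment board, with a cork disc in it: 73 mm across, 10 mm deep down to the cork. Origin at the centre of the cork, 12 mm above the worktop; z up, y along the row of wells, x across it. Third from the left. The four things to line up wait in no fixed order between the board and the worktop's front edge.
- well_4: round well in the fixed wooden condiment board, with a cork disc in it: 73 mm across, 10 mm deep down to the cork. Origin at the centre of the cork, 12 mm above the worktop; z up, y along the row of wells, x across it. The right end well seen from the robot. A wall cabinet hangs 0.53 m above the worktop beyond x = 0.58; a tall fridge stands left of it.
- oil_bottle: clear glass bottle of oil with a gold cap, 61 mm across, 268 mm tall, standing loose on the worktop just beyond one end of the board, about 113 mm from the centre of the end well; either end, it changes from start to start. Origin at the centre of its underside, z up. Not to be moved.
- mug: white mug with a green flower pattern, 82 mm across without its handle, 94 mm tall, standing loose just beyond the board's other end, about 113 mm from the centre of that end well. Origin at the middle of its underside, counting the handle, z up. Not to be moved.
There are look-alikes about, which are no part of the job. What is shaped like the pot but red is not meant.

How it is judged:
By the outcome, as a careful person would: the job done as asked, in the order asked, and still so for the second after the job is handed in, with the robot touching nothing.
It also fails if it takes over 102 s, if anything falls off the work surface, if the arm or the gripper's body presses on something with over 40 N, if the wrist force passes 120 N, or if a joint passes its speed limit or range.

### The arm

A 7-joint arm with a two-finger parallel gripper is mounted at the origin on a cart in front of the work surface, level with it; the furniture and walls round the work are solid. World frame = base frame: x ahead of the robot, y to its left, z up, the work surface at z = 0. Lengths are in m, angles in rad, forces in N, time in s.
With the tool pointing down it reaches from about 0.4 to 0.925 m from the base axis. Payload 5.6 kg.
Tool frame: the origin (TCP) lies at the very end of the fingers, on their centre line; the grasp point (between the pads) lies 19 mm behind it; z points along the fingers, y is the line along which they close (so a half turn about z gives the same grasp; the last joint's range is limited). The gripper opens to 85 mm and grips with 20 to 120 N. Pads are 22 mm wide; open, the fingers measure 114 mm over their backs; the gripper's body (76 mm by 85 mm) begins 54 mm behind the grasp point. The pads swing forward as they close: fully open they stand 13 mm farther back than shut.
Start: joints at [1.256, 0.468, -0.012, 1.603, 0.006, 1.071, -0.056], TCP at [0.174, -0.626, 0.231] pointing down, gripper open.
Joint ranges: [-2.53, 2.53], [-0.31, 2.02], [-1.57, 1.55], [0.28, 2.44], [-1.29, 4.43], [0.15, 1.84], [-2.92, 2.92]. Speed limits (rad/s): [2.57, 2.57, 3.14, 3.14, 3.14, 3.14, 3.14].

### API

Orientations are given as a unit quaternion [w, x, y, z].
In Python, from station import manip gives the robot as it stands.
- The arm moves only by the shell command python3 -m crank 'ROWS' [OPENING] [FORCE]. ROWS is JSON, a list of rows, each an object of numbers: "dx", "dy", "dz": the shift along the world's x, y, z in mm; "ax", "ay", "az": the turn, a rotation vector about the world's x, y, z in degrees. A call has 1 to 10 rows; each row is the pose to reach, as a shift and turn from the pose commanded when the call began; what a row does not reach only later rows make up. A row lasts 1/10 s, in which the tool goes at most 50 mm and 8.59 degrees, less where a joint would pass 70% of its speed; a pose out of reach is approached as far as the arm can. A call with a gripper value outside its range is refused whole. OPENING is the opening, from -1 (shut) to 1 (fully open), set as the call begins (- or left out, the last holds). The fingers move at their own pace and stop on an object; FORCE is the grip in N (left out, the last holds). Time passes only in rows, so rows that repeat a pose let the fingers close. It gives the time, the measured TCP pose, the force, the opening and the grip force at its end, in the units of the state.
- manip.get_obs(): the state, without advancing time (a new reading comes with each control period).
- manip.snapshot(name): name is "scene" or "top" or "wrist"; returns a dict with "color" (400x640x3 uint8, blue, green, red), "z_map" (400x640 float32, m along the optical axis (not along the pixel's ray), 0 where there is no reading), "mtx" (3x3 intrinsics, pixels), "origin" and "attitude" of the camera in the world. Camera axes: x right, y up, looking along -z (the intrinsics and any distortion apply to the point x, -y, -z); pixel columns grow to the right and rows downward; lengths in m; the calibration is good to about 2 mm. A picture is of the moment at which its call begins.
- manip.job_done(): hands the job in; it is judged then, once.
The state is a dict: "time": time; "qpos": joint angles; "qd": joint speeds; "joint_torque": joint torques, N m; "ee_pos": TCP position; "eef_rot": TCP orientation; "ft_force": force on the tool from outside, world axes, zero at the start; "torque": the same for the moment, N m; "grip_width": opening from 0.0 (shut) to 1.0 (fully open); "grasp_force": force on a finger pad.
Only numpy, scipy, OpenCV 4.12 (cv2) and the standard library are available. Lean on these libraries where they do the work, as an engineer would, in place of code of your own. Each camera call takes 0.05 s, during which the arm holds its last target. There are 200 camera calls.

## Working session

There is one attempt and no reset: what is moved stays moved. The work goes in short steps, Python scripts to look and compute and a shell command to move; the robot and the scene stay as the last step left them, time stands still between calls to the robot, and variables do not carry over. Pictures are saved under pics/ and viewed, at most 14 in all, crops included, and the job is handed in when it is done.

```bash
mkdir -p pics; ls
cat > h.py <<'E'
import numpy as np, cv2
from scipy.spatial.transform import Rotation as R
from station import manip
def rot(a):
    a=np.array(a,float)
    return a if a.shape==(3,3) else R.from_quat(a[[1,2,3,0]]).as_matrix()
def snap(n,save=None):
    s=manip.snapshot(n)
    if save: cv2.imwrite('pics/'+save,s['color'])
    return s
def cloud(s):
    z=s['z_map'];K=np.array(s['mtx']);v,u=np.mgrid[:400,:640]
    p=np.stack([(u-K[0,2])/K[0,0]*z,-(v-K[1,2])/K[1,1]*z,-z],-1)
    P=p@rot(s['attitude']).T+np.array(s['origin'])
    P[z==0]=np.nan
    return P
def ray(s,u,v,h):
    K=np.array(s['mtx']);d=rot(s['attitude'])@np.array([(u-K[0,2])/K[0,0],-(v-K[1,2])/K[1,1],-1.])
    o=np.array(s['origin']);return o+d*(h-o[2])/d[2]
E
python3 - <<'E'
from h import *
import pickle
for n in('scene','top'):
    s=snap(n,n+'.png');pickle.dump(s,open(n+'.pkl','wb'));print(n,s['mtx'],s['origin'],s['attitude'])
print(manip.get_obs())
E
```

```text
pics
scene [[517.9934702    0.         316.73771107]
 [  0.         517.9934702  196.13002099]
 [  0.           0.           1.        ]] [-0.30085818 -0.77656869  0.64067634] [ 0.76864236  0.41944536 -0.23586547 -0.42145224]
top [[482.98168007   0.         326.64311034]
 [  0.         482.98168007 203.64107377]
 [  0.           0.           1.        ]] [ 0.407511   -0.2716581   0.97741771] [ 0.71122391  0.0262014  -0.03589011 -0.70155965]
{'time': 0.1, 'qpos': array([ 1.25599417,  0.4683016 , -0.01160531,  1.60350333,  0.00597235,
        1.07139844, -0.05630997]), 'qd': array([-2.92278085e-04, -1.86665062e-03,  2.66104829e-04, -3.63805523e-03,
        8.64597652e-05,  6.84190837e-04, -2.83884747e-04]), 'joint_torque': array([ 7.22707882e-04, -5.33524346e+01,  2.14259431e-02, -2.51967537e+01,
        1.15310287e-02,  4.26289538e-03, -6.33047065e-06]), 'ee_pos': array([ 0.17431947, -0.6256836 ,  0.23043714]), 'eef_rot': array([-7.73512434e-04,  9.90785143e-01,  1.35440688e-01, -1.50612919e-04]), 'ft_force': array([ 0.24763372, -0.32433444,  0.377783  ]), 'torque': array([ 0.00116258, -0.03712306,  0.0289997 ]), 'grasp_force': 0.0, 'grip_width': 0.9976539580740713}
```

View pics/scene.png

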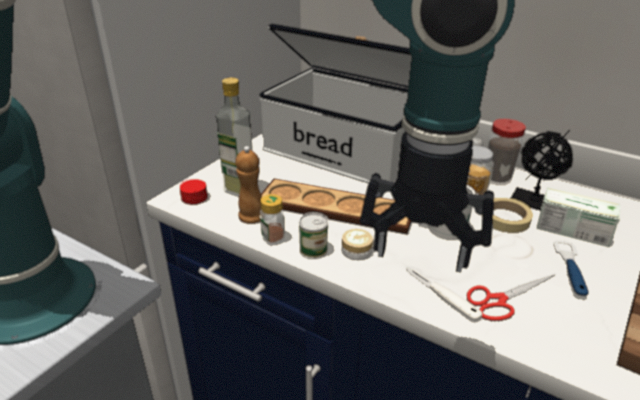

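View pics/top.png

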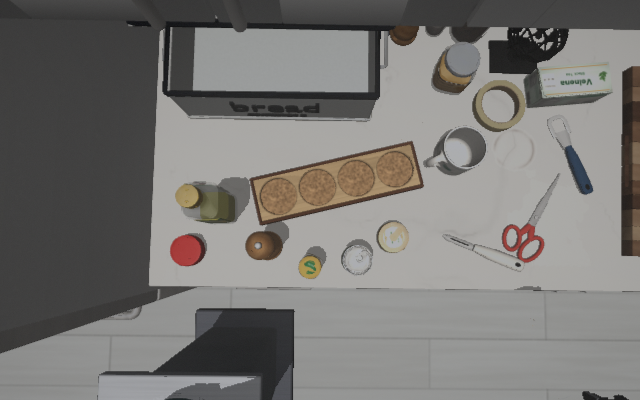

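The top view has world -y to the right and +x up.
- **Pepper mill:** the candidates are (264,246) and (403,35). The front one is meant, since the other stands beside the bread bin.
- **Pot:** the candidates are (393,237), white with a gold lid, and the red one at (187,250). The white one is meant.
- **Spice jar:** it is at (310,266), square with a gold cap. The jars at (456,68) are far back.
- **Tin:** it is at (357,260).
- **Ends:** the bottle is at the left end (190,197) and the mug at the right (463,148), so the order is mill in well 1, jar in well 2, tin in well 3, pot in well 4.

I'll confirm with one enlarged crop while measuring.

Run:
```python
from h import *
import pickle
s=pickle.load(open('top.pkl','rb'));P=cloud(s);im=s['color']
cv2.imwrite('pics/crop.png',cv2.resize(im[130:290,160:500],None,fx=2.3,fy=2.3,interpolation=cv2.INTER_CUBIC))
print('table z',np.nanmedian(P[265:280,420:440,2]))
for n,(u,v),h in [('mill',(264,246),.17),('jar',(310,267),.096),('tin',(357,260),.072),('pot',(393,237),.035),('bottle',(190,197),.268),('mug',(463,148),.094)]:
    w=P[v-22:v+23,u-22:u+23].reshape(-1,3);w=w[np.isfinite(w[:,2])]
    t=w[w[:,2]>h-.012]
    c,r=cv2.minEnclosingCircle((t[:,:2]*1000).astype(np.float32)) if len(t) else (0,0)
    print(n,'zmax',w[:,2].max().round(3),len(t),'mean',t.mean(0).round(4),'circ',np.round(c,1),round(r,1))
# board: points z .015-.028 
m=(P[...,2]>.016)&(P[...,2]<.028);m[:135]=0;m[235:]=0;m[:,:235]=0;m[:,430:]=0
q=(P[m][:,:2]*1000).astype(np.float32);print('board',cv2.minAreaRect(q))
hsv=cv2.cvtColor(im,cv2.COLOR_BGR2HSV)
g=cv2.GaussianBlur(im,(3,3),0)
for (u,v) in [(278,197),(317,187),(356,178),(394,169)]:
    w=P[v-25:v+26,u-25:u+26].reshape(-1,3)
    print(ray(s,u,v,.012).round(4), im[v,u])
```

```text
table z -0.0014828619952658162
mill zmax 0.171 80 mean [ 0.4082 -0.1686  0.1634] circ [ 407.8 -168.3] 14.0
jar zmax 0.1 413 mean [ 0.37   -0.2535  0.0951] circ [ 370.  -253.4] 21.0
tin zmax 0.074 724 mean [ 0.3832 -0.3421  0.0681] circ [ 383.2 -341.9] 28.4
pot zmax 0.073 779 mean [ 0.427  -0.4132  0.0341] circ [ 415.6 -402.6] 46.4
bottle zmax 0.27 472 mean [ 0.4792 -0.0754  0.2662] circ [479.8 -74.3] 17.7
mug zmax 0.099 391 mean [ 0.5965 -0.5387  0.0902] circ [ 594.9 -536.7] 44.4
board ((495.9914245605469, -290.2762145996094), (168.04981994628906, 381.575927734375), 13.985389709472656)
[ 0.5046 -0.1866  0.012 ] [ 80 108 136]
[ 0.526  -0.2645  0.012 ] [ 75 101 129]
[ 0.5454 -0.3429  0.012 ] [ 80 109 138]
[ 0.5649 -0.4197  0.012 ] [ 75 102 129]
```

View pics/crop.png

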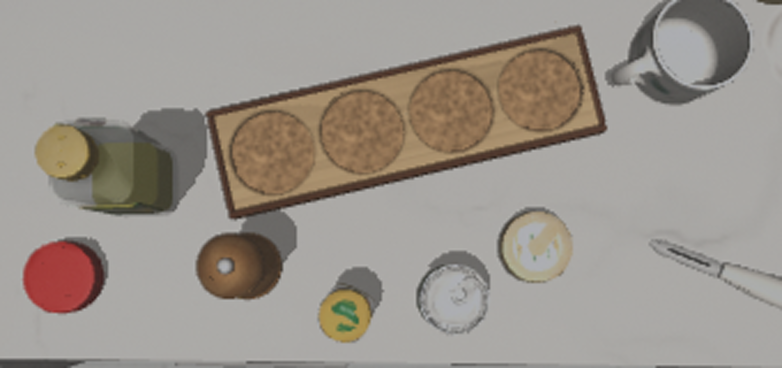

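The crop shows the brown mill at crop (238,265), the gold-capped jar (345,316), the tin (453,297), the white/gold pot (537,245), and the red look-alike (62,277). The cork wells are at (273,152), (362,131), (450,111) and (540,90). The targets are confirmed, so next I refine the wells, the pot and the jar yaw.

Run:
```python
from h import *
import pickle
s=pickle.load(open('top.pkl','rb'));P=cloud(s);im=s['color']
w=P[212:262,370:418].reshape(-1,3);t=w[(w[:,2]>.027)&(w[:,2]<.042)]
print('pot',t.mean(0),cv2.minEnclosingCircle((t[:,:2]*1000).astype(np.float32)))
f=4;g=cv2.resize(cv2.cvtColor(im,cv2.COLOR_BGR2GRAY)[130:235,235:435],None,fx=f,fy=f,interpolation=cv2.INTER_CUBIC)
C=cv2.HoughCircles(g,cv2.HOUGH_GRADIENT,1,120,param1=80,param2=20,minRadius=66,maxRadius=80)
c=C[0];c=c[np.argsort(c[:,0])];print(c)
W=np.array([ray(s,235+(a+.5)/f-.5,130+(b+.5)/f-.5,.017) for a,b,_ in c]);print(W.round(4))
if len(W)==4:
    m=W[:,:2].mean(0);d=np.linalg.svd(W[:,:2]-m)[2][0];d*=-np.sign(d[1])
    print('dir',d,np.degrees(np.arctan2(d[0],-d[1])));print((m+np.outer([-.12,-.04,.04,.12],d)).round(4))
S=pickle.load(open('scene.pkl','rb'));Q=cloud(S)
q=Q[190:250,250:295].reshape(-1,3);q=q[(np.hypot(q[:,0]-.37,q[:,1]+.2535)<.045)]
for a,b in((.01,.07),(.08,.1)):
    k=q[(q[:,2]>a)&(q[:,2]<b)];print(len(k),k.mean(0) if len(k) else 0)
    if a<.05 and len(k)>10:print(cv2.minAreaRect((k[:,:2]*1000).astype(np.float32)))
cv2.imwrite('pics/jar.png',cv2.resize(S['color'][180:265,225:385],None,fx=5,fy=5,interpolation=cv2.INTER_CUBIC))
```

```text
pot [ 0.4275081  -0.41419174  0.03383098] ((427.69488525390625, -414.6017761230469), 30.13946533203125)
[[175.5 267.5  71.7]
 [329.5 229.5  75. ]
 [483.5 192.5  74.4]
 [638.5 153.5  70.4]]
[[ 0.5051 -0.188   0.017 ]
 [ 0.5253 -0.2645  0.017 ]
 [ 0.5452 -0.3415  0.017 ]
 [ 0.5662 -0.4195  0.017 ]]
dir [ 0.25448364 -0.96707708] 14.742990485882814
[[ 0.5049 -0.1873]
 [ 0.5253 -0.2647]
 [ 0.5456 -0.3421]
 [ 0.566  -0.4194]]
622 [ 0.35605038 -0.26481981  0.04183341]
((359.1657409667969, -262.1534118652344), (29.27303123474121, 48.590301513671875), 37.87007522583008)
315 [ 0.36258629 -0.25960971  0.09164074]
```

View pics/jar.png

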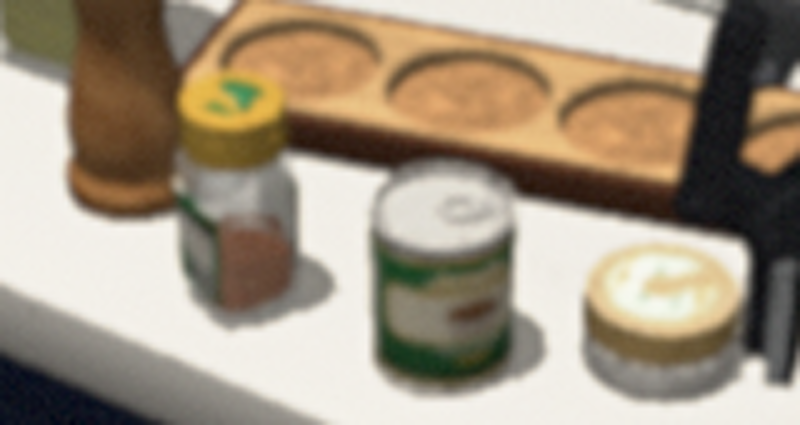

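The jar crop shows two faces: the near bottom corner at about (222,312), the right one (295,287) and the left one (184,272). I'll get the yaw from those.

Run:
```python
from h import *
import pickle
S=pickle.load(open('scene.pkl','rb'))
n,r,l=[ray(S,225+u/5,180+v/5,0.002)[:2] for u,v in((222,312),(295,287),(184,272))]
print(n,r,l)
for a in(r,l):d=a-n;print(np.hypot(*d),np.degrees(np.arctan2(d[1],d[0])))
Q=cloud(S);q=Q[190:250,250:295].reshape(-1,3);q=q[(np.hypot(q[:,0]-.37,q[:,1]+.2535)<.045)&(q[:,2]>.015)&(q[:,2]<.045)][:,:2]
for a in range(0,90,5):
    c,s_=np.cos(np.radians(a)),np.sin(np.radians(a));x=q@[c,s_];y=q@[-s_,c]
    e=np.minimum(abs(x-np.percentile(x,3)),abs(y-np.percentile(y,3)));e2=np.minimum(abs(x-np.percentile(x,3)),abs(y-np.percentile(y,97)))
    print(a,e.mean().round(5),e2.mean().round(5))
```

```text
[ 0.35255246 -0.2586637 ] [ 0.38209898 -0.27366404] [ 0.36565992 -0.22951543]
0.03313618843763528 -26.91624319005899
0.0319597757281016 65.78739246330838
0 0.00397 0.01157
5 0.00437 0.01088
10 0.00464 0.01015
15 0.00492 0.00933
20 0.00524 0.00852
25 0.00563 0.00772
30 0.00596 0.00696
35 0.00629 0.00631
40 0.00661 0.00567
45 0.00674 0.00495
50 0.00677 0.00418
55 0.00697 0.00354
60 0.00707 0.00284
65 0.0076 0.00246
70 0.00861 0.00256
75 0.00944 0.00268
80 0.01049 0.00314
85 0.01136 0.00349
```

```bash
python3 -m crank '[{"dx":25,"dy":21,"az":8},{"dx":50,"dy":42,"az":16},{"dx":75,"dy":63,"az":24},{"dx":100,"dy":84,"az":32},{"dx":126,"dy":105,"az":40},{"dx":152,"dy":127,"az":48},{"dx":177,"dy":148,"az":56},{"dx":202,"dy":169,"az":64},{"dx":228,"dy":190,"az":72},{"dx":253,"dy":211,"az":80}]' 1 40
python3 -m crank '[{"az":4.5,"dz":-30},{"az":9,"dz":-60},{"az":9,"dz":-90},{"az":9,"dz":-120},{"az":9,"dz":-130},{"az":9,"dz":-130}]'
python3 - <<'E'
from h import *
o=manip.get_obs();print(o['qpos'].round(3),o['time'])
A=rot(o['eef_rot']);print(A.round(3),np.degrees(np.arctan2(A[1,1],A[0,1])))
snap('wrist','w1.png');
E
```

```text
[ 1.256  0.468 -0.012  1.604  0.006  1.071 -0.056] 0.1
[[ 0.963  0.268 -0.001]
 [ 0.268 -0.963  0.001]
 [-0.    -0.002 -1.   ]] -74.43179218452588schema error: expected keys dx, dy, dz, ax, ay, az
schema error: expected keys dx, dy, dz, ax, ay, az
```

View pics/w1.png

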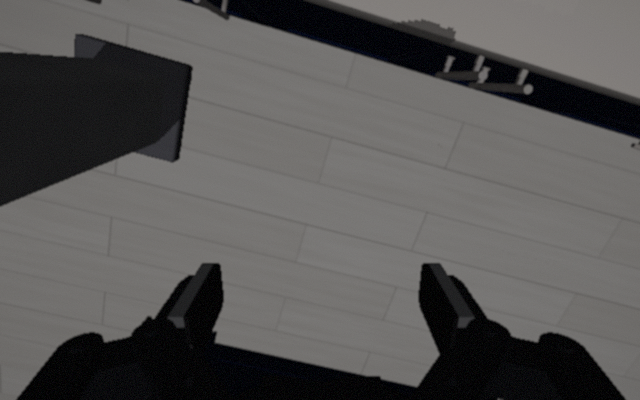

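The call was refused because every key is required. The wrist picture just shows the floor, with the counter edge at the top.

```bash
python3 -m crank '[{"dx":25,"dy":21,"dz":0,"ax":0,"ay":0,"az":8},{"dx":50,"dy":42,"dz":0,"ax":0,"ay":0,"az":16},{"dx":76,"dy":63,"dz":0,"ax":0,"ay":0,"az":24},{"dx":101,"dy":84,"dz":0,"ax":0,"ay":0,"az":32},{"dx":126,"dy":105,"dz":0,"ax":0,"ay":0,"az":40},{"dx":152,"dy":127,"dz":0,"ax":0,"ay":0,"az":48},{"dx":177,"dy":148,"dz":0,"ax":0,"ay":0,"az":56},{"dx":202,"dy":169,"dz":0,"ax":0,"ay":0,"az":64},{"dx":228,"dy":190,"dz":0,"ax":0,"ay":0,"az":72},{"dx":253,"dy":211,"dz":0,"ax":0,"ay":0,"az":80}]' 1 40
python3 -m crank '[{"dx":0,"dy":0,"dz":-30,"ax":0,"ay":0,"az":5},{"dx":0,"dy":0,"dz":-60,"ax":0,"ay":0,"az":9},{"dx":0,"dy":0,"dz":-90,"ax":0,"ay":0,"az":9},{"dx":0,"dy":0,"dz":-110,"ax":0,"ay":0,"az":9},{"dx":0,"dy":0,"dz":-120,"ax":0,"ay":0,"az":9},{"dx":0,"dy":0,"dz":-120,"ax":0,"ay":0,"az":9},{"dx":0,"dy":0,"dz":-120,"ax":0,"ay":0,"az":9}]'
cat > st.py <<'E'
from h import *
o=manip.get_obs();A=rot(o['eef_rot'])
print(o['time'],'q',o['qpos'].round(2),'p',(o['ee_pos']*1000).round(1),'yaw',np.degrees(np.arctan2(A[1,1],A[0,1])).round(2),'tilt',A[:,2].round(3),'F',o['ft_force'].round(1),'w',round(o['grip_width'],3),round(o['grasp_force'],1))
E
python3 st.py
```

```text
time: 1.15
ee_pos: [0.4283, -0.4141, 0.2311]
eef_rot: [-0.0, 0.67, 0.743, 0.0]
ft_force: [0.3, -0.2, -0.9]
grip_width: 0.998
grasp_force: 0.0
time: 1.85
ee_pos: [0.428, -0.4155, 0.1121]
eef_rot: [0.001, 0.612, 0.791, -0.0]
ft_force: [-0.5, -0.2, 0.2]
grip_width: 0.996
grasp_force: 0.0
1.85 q [ 1.01  0.56 -0.39  1.81  0.28  0.82  0.74] p [ 428.  -415.5  112.1] yaw 14.57 tilt [ 0.001 -0.001 -1.   ] F [-0.5 -0.2  0.2] w 0.996 0.0
```

```bash
python3 -m crank '[{"dx":0,"dy":0,"dz":-30,"ax":0,"ay":0,"az":0},{"dx":0,"dy":0,"dz":-60,"ax":0,"ay":0,"az":0},{"dx":0,"dy":1,"dz":-85,"ax":0,"ay":0,"az":0},{"dx":0,"dy":1,"dz":-99,"ax":0,"ay":0,"az":0},{"dx":0,"dy":1,"dz":-99,"ax":0,"ay":0,"az":0}]'
python3 -m crank '[{"dx":0,"dy":0,"dz":0,"ax":0,"ay":0,"az":0},{"dx":0,"dy":0,"dz":0,"ax":0,"ay":0,"az":0},{"dx":0,"dy":0,"dz":0,"ax":0,"ay":0,"az":0},{"dx":0,"dy":0,"dz":0,"ax":0,"ay":0,"az":0},{"dx":0,"dy":0,"dz":0,"ax":0,"ay":0,"az":0},{"dx":0,"dy":0,"dz":0,"ax":0,"ay":0,"az":0},{"dx":0,"dy":0,"dz":0,"ax":0,"ay":0,"az":0},{"dx":0,"dy":0,"dz":0,"ax":0,"ay":0,"az":0}]' -1 40
python3 st.py
```

```text
time: 2.35
ee_pos: [0.4271, -0.4138, 0.0115]
eef_rot: [-0.001, 0.612, 0.791, 0.0]
ft_force: [-0.1, 0.1, 0.2]
grip_width: 0.997
grasp_force: 0.0
time: 3.15
ee_pos: [0.4285, -0.4152, 0.0144]
eef_rot: [0.002, 0.612, 0.791, -0.0]
ft_force: [-1.0, -0.3, 5.8]
grip_width: 0.706
grasp_force: 43.7
3.15 q [ 0.96  0.7  -0.33  1.84  0.35  0.65  0.68] p [ 428.5 -415.2   14.4] yaw 14.56 tilt [ 0.002 -0.003 -1.   ] F [-1.  -0.3  5.8] w 0.706 43.7
```

```bash
python3 -m crank '[{"dx":0,"dy":0,"dz":20,"ax":0,"ay":0,"az":0},{"dx":0,"dy":0,"dz":50,"ax":0,"ay":0,"az":0},{"dx":20,"dy":-1,"dz":80,"ax":0,"ay":0,"az":0},{"dx":50,"dy":-2,"dz":80,"ax":0,"ay":0,"az":0},{"dx":80,"dy":-3,"dz":80,"ax":0,"ay":0,"az":0},{"dx":110,"dy":-4,"dz":80,"ax":0,"ay":0,"az":0},{"dx":130,"dy":-5,"dz":80,"ax":0,"ay":0,"az":0},{"dx":138,"dy":-5,"dz":80,"ax":0,"ay":0,"az":0},{"dx":138,"dy":-5,"dz":80,"ax":0,"ay":0,"az":0},{"dx":138,"dy":-5,"dz":80,"ax":0,"ay":0,"az":0}]'
python3 st.py
python3 - <<'E'
from h import *
s=snap('wrist','w2.png');t=snap('top')
P=cloud(t);w=P[120:240,340:450].reshape(-1,3)
cv2.imwrite('pics/w2.png',np.hstack([cv2.resize(s['color'],(400,250)),cv2.resize(t['color'][110:235,310:510],(400,250))]))
E
```

```text
time: 4.15
ee_pos: [0.5642, -0.4195, 0.0922]
eef_rot: [-0.0, 0.612, 0.791, -0.0]
ft_force: [-0.3, 0.6, -0.5]
grip_width: 0.702
grasp_force: 43.7
4.15 q [ 0.83  0.74 -0.36  1.53  0.3   0.93  0.63] p [ 564.2 -419.5   92.2] yaw 14.53 tilt [-0.001 -0.    -1.   ] F [-0.3  0.6 -0.5] w 0.702 43.7
```

View pics/w2.png

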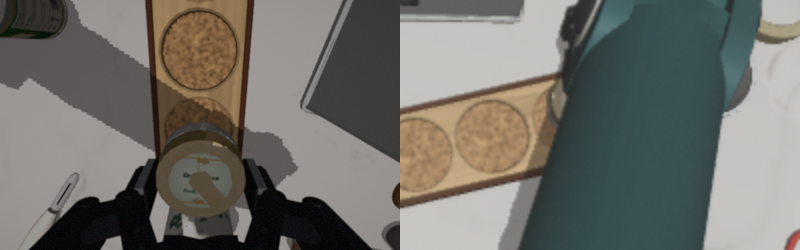

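The left half shows the pot level between the fingers over the fourth cork, with the third cork ahead. In the top view on the right the arm hides it. Lowering now.

```bash
python3 -m crank '[{"dx":1,"dy":0,"dz":-20,"ax":0,"ay":0,"az":0},{"dx":1,"dy":0,"dz":-40,"ax":0,"ay":0,"az":0},{"dx":1,"dy":0,"dz":-52,"ax":0,"ay":0,"az":0},{"dx":1,"dy":0,"dz":-60,"ax":0,"ay":0,"az":0},{"dx":1,"dy":0,"dz":-64,"ax":0,"ay":0,"az":0},{"dx":1,"dy":0,"dz":-64,"ax":0,"ay":0,"az":0}]'
python3 st.py
```

```text
time: 4.85
ee_pos: [0.5663, -0.419, 0.0278]
eef_rot: [-0.0, 0.612, 0.791, 0.0]
ft_force: [-0.0, 0.7, -0.4]
grip_width: 0.706
grasp_force: 43.7
4.85 q [ 0.81  0.82 -0.33  1.55  0.33  0.83  0.6 ] p [ 566.3 -419.    27.8] yaw 14.57 tilt [-0.  0. -1.] F [-0.   0.7 -0.4] w 0.706 43.7
```

```bash
python3 -m crank '[{"dx":0,"dy":0,"dz":-2,"ax":0,"ay":0,"az":0},{"dx":0,"dy":0,"dz":-2,"ax":0,"ay":0,"az":0}]'
python3 st.py
python3 -m crank '[{"dx":0,"dy":0,"dz":0,"ax":0,"ay":0,"az":0},{"dx":0,"dy":0,"dz":0,"ax":0,"ay":0,"az":0},{"dx":0,"dy":0,"dz":0,"ax":0,"ay":0,"az":0},{"dx":0,"dy":0,"dz":0,"ax":0,"ay":0,"az":0},{"dx":0,"dy":0,"dz":0,"ax":0,"ay":0,"az":0},{"dx":0,"dy":0,"dz":0,"ax":0,"ay":0,"az":0},{"dx":0,"dy":0,"dz":20,"ax":0,"ay":0,"az":0},{"dx":0,"dy":0,"dz":50,"ax":0,"ay":0,"az":0},{"dx":0,"dy":0,"dz":90,"ax":0,"ay":0,"az":0},{"dx":0,"dy":0,"dz":110,"ax":0,"ay":0,"az":0}]' 1
python3 -m crank '[{"dx":-30,"dy":12,"dz":0,"ax":0,"ay":0,"az":0},{"dx":-60,"dy":25,"dz":0,"ax":0,"ay":0,"az":0},{"dx":-90,"dy":38,"dz":0,"ax":0,"ay":0,"az":0},{"dx":-120,"dy":51,"dz":0,"ax":0,"ay":0,"az":0},{"dx":-150,"dy":64,"dz":0,"ax":0,"ay":0,"az":0},{"dx":-183,"dy":77,"dz":0,"ax":0,"ay":0,"az":0},{"dx":-183,"dy":77,"dz":0,"ax":0,"ay":0,"az":0},{"dx":-183,"dy":77,"dz":0,"ax":0,"ay":0,"az":0}]'
python3 st.py
python3 - <<'E'
from h import *
t=snap('top');s=snap('wrist')
cv2.imwrite('pics/w3.png',np.hstack([cv2.resize(s['color'],(400,250)),cv2.resize(t['color'][110:235,310:510],(400,250))]))
E
```

```text
time: 5.05
ee_pos: [0.5668, -0.4194, 0.0268]
eef_rot: [0.001, 0.612, 0.791, 0.0]
ft_force: [-0.3, -1.0, -1.5]
grip_width: 0.704
grasp_force: 43.7
5.05 q [ 0.81  0.82 -0.33  1.55  0.33  0.83  0.6 ] p [ 566.8 -419.4   26.8] yaw 14.56 tilt [ 0.001 -0.001 -1.   ] F [-0.3 -1.  -1.5] w 0.704 43.7
time: 6.05
ee_pos: [0.5684, -0.42, 0.1418]
eef_rot: [0.003, 0.612, 0.791, 0.0]
ft_force: [0.6, -1.5, 1.3]
grip_width: 1.001
grasp_force: 0.0
time: 6.85
ee_pos: [0.3838, -0.3428, 0.1379]
eef_rot: [0.001, 0.612, 0.791, -0.0]
ft_force: [1.2, -0.7, -0.3]
grip_width: 1.001
grasp_force: 0.0
6.85 q [ 1.01  0.41 -0.42  1.99  0.23  0.79  0.71] p [ 383.8 -342.8  137.9] yaw 14.53 tilt [ 0.002 -0.002 -1.   ] F [ 1.2 -0.7 -0.3] w 1.001 0.0
```

View pics/w3.png

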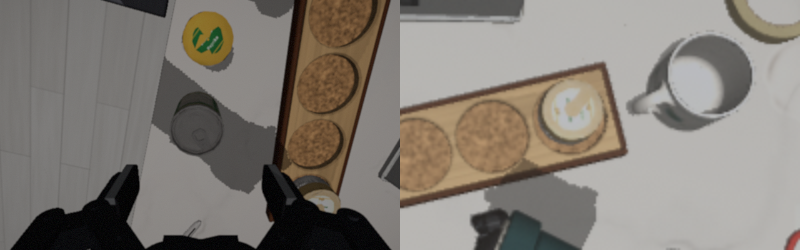

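The pot sits inside well 4 (right half, about (573,112)), and the tin is ahead of the open fingers. Descending on the tin.

```bash
python3 -m crank '[{"dx":0,"dy":0,"dz":-35,"ax":0,"ay":0,"az":0},{"dx":0,"dy":0,"dz":-65,"ax":0,"ay":0,"az":0},{"dx":0,"dy":0,"dz":-90,"ax":0,"ay":0,"az":0},{"dx":0,"dy":0,"dz":-106,"ax":0,"ay":0,"az":0},{"dx":0,"dy":0,"dz":-106,"ax":0,"ay":0,"az":0}]'
python3 -m crank '[{"dx":0,"dy":0,"dz":0,"ax":0,"ay":0,"az":0},{"dx":0,"dy":0,"dz":0,"ax":0,"ay":0,"az":0},{"dx":0,"dy":0,"dz":0,"ax":0,"ay":0,"az":0},{"dx":0,"dy":0,"dz":0,"ax":0,"ay":0,"az":0},{"dx":0,"dy":0,"dz":0,"ax":0,"ay":0,"az":0},{"dx":0,"dy":0,"dz":0,"ax":0,"ay":0,"az":0},{"dx":0,"dy":0,"dz":0,"ax":0,"ay":0,"az":0},{"dx":0,"dy":0,"dz":0,"ax":0,"ay":0,"az":0}]' -1 50
python3 st.py
```

```text
time: 7.45
ee_pos: [0.3835, -0.3412, 0.0282]
eef_rot: [-0.002, 0.611, 0.791, 0.0]
ft_force: [-1.0, 0.4, -0.2]
grip_width: 0.998
grasp_force: 0.0
time: 8.25
ee_pos: [0.3844, -0.343, 0.0316]
eef_rot: [0.001, 0.612, 0.791, -0.0]
ft_force: [-0.6, -0.2, 6.7]
grip_width: 0.661
grasp_force: 53.6
8.25 q [ 0.94  0.58 -0.34  2.04  0.35  0.58  0.61] p [ 384.4 -343.    31.6] yaw 14.56 tilt [ 0.002 -0.002 -1.   ] F [-0.6 -0.2  6.7] w 0.661 53.6
```

```bash
python3 -m crank '[{"dx":0,"dy":0,"dz":20,"ax":0,"ay":0,"az":0},{"dx":0,"dy":0,"dz":50,"ax":0,"ay":0,"az":0},{"dx":10,"dy":0,"dz":80,"ax":0,"ay":0,"az":0},{"dx":40,"dy":0,"dz":80,"ax":0,"ay":0,"az":0},{"dx":75,"dy":0,"dz":80,"ax":0,"ay":0,"az":0},{"dx":110,"dy":0,"dz":80,"ax":0,"ay":0,"az":0},{"dx":145,"dy":0,"dz":80,"ax":0,"ay":0,"az":0},{"dx":162,"dy":0,"dz":80,"ax":0,"ay":0,"az":0},{"dx":162,"dy":0,"dz":80,"ax":0,"ay":0,"az":0},{"dx":162,"dy":0,"dz":80,"ax":0,"ay":0,"az":0}]'
python3 st.py
```

```text
time: 9.25
ee_pos: [0.5445, -0.3418, 0.1097]
eef_rot: [-0.001, 0.612, 0.791, -0.0]
ft_force: [-1.3, -0.8, -2.4]
grip_width: 0.66
grasp_force: 53.9
9.25 q [ 0.79  0.63 -0.39  1.69  0.3   0.88  0.53] p [ 544.5 -341.8  109.7] yaw 14.58 tilt [-0.002  0.001 -1.   ] F [-1.3 -0.8 -2.4] w 0.66 53.9
```

```bash
python3 -m crank '[{"dx":1,"dy":0,"dz":-20,"ax":0,"ay":0,"az":0},{"dx":1,"dy":0,"dz":-40,"ax":0,"ay":0,"az":0},{"dx":1,"dy":0,"dz":-52,"ax":0,"ay":0,"az":0},{"dx":1,"dy":0,"dz":-60,"ax":0,"ay":0,"az":0},{"dx":1,"dy":0,"dz":-66,"ax":0,"ay":0,"az":0},{"dx":1,"dy":0,"dz":-68,"ax":0,"ay":0,"az":0},{"dx":1,"dy":0,"dz":-68,"ax":0,"ay":0,"az":0}]'
python3 st.py
```

```text
time: 9.95
ee_pos: [0.5462, -0.3425, 0.0437]
eef_rot: [0.0, 0.612, 0.791, -0.001]
ft_force: [-3.3, 1.2, 4.0]
grip_width: 0.659
grasp_force: 54.4
9.95 q [ 0.76  0.72 -0.36  1.71  0.34  0.77  0.5 ] p [ 546.2 -342.5   43.7] yaw 14.55 tilt [-0.001 -0.001 -1.   ] F [-3.3  1.2  4. ] w 0.659 54.4
```

```bash
python3 -m crank '[{"dx":0,"dy":0,"dz":0,"ax":0,"ay":0,"az":0},{"dx":0,"dy":0,"dz":0,"ax":0,"ay":0,"az":0},{"dx":0,"dy":0,"dz":0,"ax":0,"ay":0,"az":0},{"dx":0,"dy":0,"dz":0,"ax":0,"ay":0,"az":0},{"dx":0,"dy":0,"dz":0,"ax":0,"ay":0,"az":0},{"dx":0,"dy":0,"dz":0,"ax":0,"ay":0,"az":0},{"dx":0,"dy":0,"dz":20,"ax":0,"ay":0,"az":0},{"dx":0,"dy":0,"dz":50,"ax":0,"ay":0,"az":0},{"dx":0,"dy":0,"dz":90,"ax":0,"ay":0,"az":0},{"dx":0,"dy":0,"dz":120,"ax":0,"ay":0,"az":0}]' 1
python3 -m crank '[{"dx":-30,"dy":15,"dz":0,"ax":0,"ay":0,"az":-6},{"dx":-60,"dy":30,"dz":0,"ax":0,"ay":0,"az":-13},{"dx":-90,"dy":45,"dz":0,"ax":0,"ay":0,"az":-20},{"dx":-120,"dy":60,"dz":0,"ax":0,"ay":0,"az":-27},{"dx":-150,"dy":75,"dz":0,"ax":0,"ay":0,"az":-34},{"dx":-176,"dy":89,"dz":0,"ax":0,"ay":0,"az":-39},{"dx":-176,"dy":89,"dz":0,"ax":0,"ay":0,"az":-39},{"dx":-176,"dy":89,"dz":0,"ax":0,"ay":0,"az":-39}]'
python3 st.py
python3 - <<'E'
from h import *
t=snap('top');s=snap('wrist')
cv2.imwrite('pics/w4.png',np.hstack([cv2.resize(s['color'],(480,300)),cv2.resize(t['color'][110:235,260:393],(319,300))]))
E
```

```text
time: 10.95
ee_pos: [0.547, -0.3422, 0.1644]
eef_rot: [0.001, 0.612, 0.791, 0.0]
ft_force: [0.8, -0.7, 0.3]
grip_width: 1.001
grasp_force: 0.0
time: 11.75
ee_pos: [0.3707, -0.2534, 0.1628]
eef_rot: [0.001, 0.84, 0.542, 0.0]
ft_force: [-0.0, 0.5, -0.7]
grip_width: 1.004
grasp_force: 0.0
11.75 q [ 0.81  0.25 -0.32  2.12  0.11  0.78 -0.01] p [ 370.7 -253.4  162.8] yaw -24.38 tilt [ 0.001 -0.001 -1.   ] F [-0.   0.5 -0.7] w 1.004 0.0
```

View pics/w4.png

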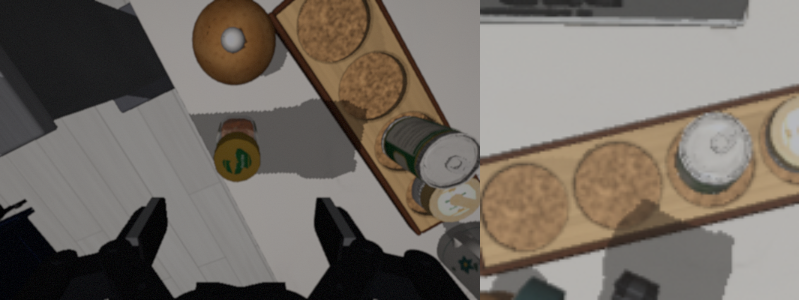

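The tin stands in well 3 (right half, (715,150)). The jar at (237,158) is centred between the fingers with its face square to them.

```bash
python3 -m crank '[{"dx":0,"dy":0,"dz":-35,"ax":0,"ay":0,"az":0},{"dx":0,"dy":0,"dz":-70,"ax":0,"ay":0,"az":0},{"dx":0,"dy":0,"dz":-100,"ax":0,"ay":0,"az":0},{"dx":0,"dy":0,"dz":-117,"ax":0,"ay":0,"az":0},{"dx":0,"dy":0,"dz":-117,"ax":0,"ay":0,"az":0}]'
python3 -m crank '[{"dx":0,"dy":0,"dz":0,"ax":0,"ay":0,"az":0},{"dx":0,"dy":0,"dz":0,"ax":0,"ay":0,"az":0},{"dx":0,"dy":0,"dz":0,"ax":0,"ay":0,"az":0},{"dx":0,"dy":0,"dz":0,"ax":0,"ay":0,"az":0},{"dx":0,"dy":0,"dz":0,"ax":0,"ay":0,"az":0},{"dx":0,"dy":0,"dz":0,"ax":0,"ay":0,"az":0},{"dx":0,"dy":0,"dz":0,"ax":0,"ay":0,"az":0},{"dx":0,"dy":0,"dz":0,"ax":0,"ay":0,"az":0},{"dx":0,"dy":0,"dz":0,"ax":0,"ay":0,"az":0}]' -1 40
python3 st.py
```

```text
time: 12.35
ee_pos: [0.3699, -0.2524, 0.0429]
eef_rot: [-0.002, 0.841, 0.542, -0.001]
ft_force: [0.5, -0.2, 1.2]
grip_width: 1.001
grasp_force: 0.0
time: 13.25
ee_pos: [0.371, -0.2536, 0.0462]
eef_rot: [0.001, 0.841, 0.541, 0.0]
ft_force: [-0.9, 1.2, 7.0]
grip_width: 0.478
grasp_force: 40.0
13.25 q [ 0.74  0.46 -0.25  2.19  0.23  0.51 -0.12] p [ 371.  -253.6   46.2] yaw -24.43 tilt [ 0.001 -0.001 -1.   ] F [-0.9  1.2  7. ] w 0.478 40.0
```

```bash
python3 -m crank '[{"dx":0,"dy":0,"dz":20,"ax":0,"ay":0,"az":0},{"dx":0,"dy":0,"dz":50,"ax":0,"ay":0,"az":0},{"dx":10,"dy":0,"dz":80,"ax":0,"ay":0,"az":6},{"dx":40,"dy":-3,"dz":80,"ax":0,"ay":0,"az":13},{"dx":75,"dy":-5,"dz":80,"ax":0,"ay":0,"az":20},{"dx":110,"dy":-8,"dz":80,"ax":0,"ay":0,"az":27},{"dx":140,"dy":-10,"dz":80,"ax":0,"ay":0,"az":34},{"dx":155,"dy":-11,"dz":80,"ax":0,"ay":0,"az":39},{"dx":155,"dy":-11,"dz":80,"ax":0,"ay":0,"az":39},{"dx":155,"dy":-11,"dz":80,"ax":0,"ay":0,"az":39}]'
python3 st.py
```

```text
time: 14.25
ee_pos: [0.5245, -0.264, 0.1247]
eef_rot: [-0.001, 0.612, 0.791, -0.0]
ft_force: [-0.2, 0.4, -2.0]
grip_width: 0.481
grasp_force: 41.0
14.25 q [ 0.75  0.54 -0.44  1.82  0.3   0.85  0.41] p [ 524.5 -264.   124.7] yaw 14.48 tilt [-0.002  0.001 -1.   ] F [-0.2  0.4 -2. ] w 0.481 41.0
```

Target TCP z is about 0.058, so dz is about -67.

```bash
python3 -m crank '[{"dx":0,"dy":0,"dz":-20,"ax":0,"ay":0,"az":0},{"dx":0,"dy":0,"dz":-40,"ax":0,"ay":0,"az":0},{"dx":0,"dy":0,"dz":-52,"ax":0,"ay":0,"az":0},{"dx":0,"dy":0,"dz":-60,"ax":0,"ay":0,"az":0},{"dx":0,"dy":0,"dz":-66,"ax":0,"ay":0,"az":0},{"dx":0,"dy":0,"dz":-68,"ax":0,"ay":0,"az":0},{"dx":0,"dy":0,"dz":-68,"ax":0,"ay":0,"az":0}]'
python3 st.py
```

```text
time: 14.95
ee_pos: [0.5256, -0.2644, 0.058]
eef_rot: [0.0, 0.612, 0.791, -0.0]
ft_force: [0.5, -0.8, -1.2]
grip_width: 0.473
grasp_force: 40.3
14.95 q [ 0.71  0.64 -0.4   1.85  0.36  0.73  0.37] p [ 525.6 -264.4   58. ] yaw 14.55 tilt [ 0.    -0.001 -1.   ] F [ 0.5 -0.8 -1.2] w 0.473 40.3
```

```bash
python3 -m crank '[{"dx":0,"dy":0,"dz":-2,"ax":0,"ay":0,"az":0},{"dx":0,"dy":0,"dz":-2,"ax":0,"ay":0,"az":0}]'
python3 st.py
python3 -m crank '[{"dx":0,"dy":0,"dz":0,"ax":0,"ay":0,"az":0},{"dx":0,"dy":0,"dz":0,"ax":0,"ay":0,"az":0},{"dx":0,"dy":0,"dz":0,"ax":0,"ay":0,"az":0},{"dx":0,"dy":0,"dz":0,"ax":0,"ay":0,"az":0},{"dx":0,"dy":0,"dz":0,"ax":0,"ay":0,"az":0},{"dx":0,"dy":0,"dz":0,"ax":0,"ay":0,"az":0},{"dx":0,"dy":0,"dz":30,"ax":0,"ay":0,"az":0},{"dx":0,"dy":0,"dz":80,"ax":0,"ay":0,"az":0},{"dx":0,"dy":0,"dz":130,"ax":0,"ay":0,"az":0},{"dx":0,"dy":0,"dz":170,"ax":0,"ay":0,"az":0}]' 1
python3 -m crank '[{"dx":-20,"dy":16,"dz":10,"ax":0,"ay":0,"az":0},{"dx":-45,"dy":36,"dz":10,"ax":0,"ay":0,"az":0},{"dx":-70,"dy":56,"dz":10,"ax":0,"ay":0,"az":0},{"dx":-95,"dy":76,"dz":10,"ax":0,"ay":0,"az":0},{"dx":-117,"dy":96,"dz":10,"ax":0,"ay":0,"az":0},{"dx":-117,"dy":96,"dz":10,"ax":0,"ay":0,"az":0},{"dx":-117,"dy":96,"dz":10,"ax":0,"ay":0,"az":0}]'
python3 st.py
python3 - <<'E'
from h import *
t=snap('top');s=snap('wrist')
cv2.imwrite('pics/w5.png',np.hstack([cv2.resize(s['color'],(480,300)),cv2.resize(t['color'][110:235,260:393],(319,300))]))
E
```

```text
time: 15.15
ee_pos: [0.5258, -0.2646, 0.0578]
eef_rot: [0.001, 0.612, 0.791, -0.001]
ft_force: [-6.2, 1.1, 16.0]
grip_width: 0.476
grasp_force: 41.6
15.15 q [ 0.71  0.64 -0.4   1.85  0.36  0.73  0.37] p [ 525.8 -264.6   57.8] yaw 14.54 tilt [ 0.    -0.002 -1.   ] F [-6.2  1.1 16. ] w 0.476 41.6
time: 16.15
ee_pos: [0.526, -0.2641, 0.2281]
eef_rot: [0.001, 0.612, 0.791, 0.0]
ft_force: [0.4, -0.4, 0.4]
grip_width: 1.001
grasp_force: 0.0
time: 16.85
ee_pos: [0.4086, -0.1683, 0.2357]
eef_rot: [0.001, 0.612, 0.791, -0.0]
ft_force: [0.3, -0.4, -0.1]
grip_width: 1.002
grasp_force: 0.0
16.85 q [ 0.84  0.15 -0.57  2.05  0.1   0.96  0.47] p [ 408.6 -168.3  235.7] yaw 14.59 tilt [ 0.001 -0.001 -1.   ] F [ 0.3 -0.4 -0.1] w 1.002 0.0
```

View pics/w5.png

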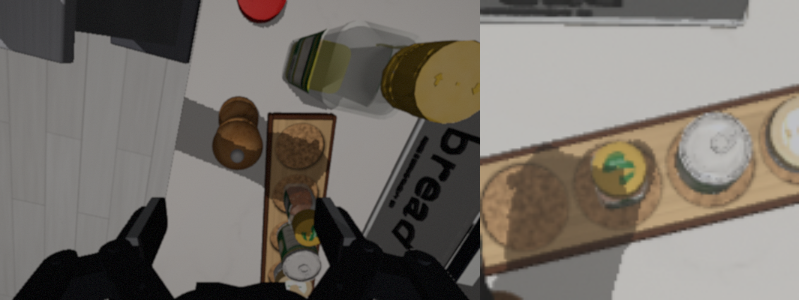

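The jar stands in well 2 (right half, (618,170)), and the mill is ahead of the open fingers. I'll check the wrist camera offset relative to the bottle while grasping the mill.

```bash
python3 - <<'E'
from h import *
s=snap('wrist');o=manip.get_obs();print(rot(o['eef_rot']).T@(np.array(s['origin'])-o['ee_pos']))
E
python3 -m crank '[{"dx":0,"dy":0,"dz":-30,"ax":0,"ay":0,"az":0},{"dx":0,"dy":0,"dz":-60,"ax":0,"ay":0,"az":0},{"dx":0,"dy":0,"dz":-90,"ax":0,"ay":0,"az":0},{"dx":0,"dy":0,"dz":-110,"ax":0,"ay":0,"az":0},{"dx":0,"dy":0,"dz":-118,"ax":0,"ay":0,"az":0},{"dx":0,"dy":0,"dz":-118,"ax":0,"ay":0,"az":0}]'
python3 -m crank '[{"dx":0,"dy":0,"dz":0,"ax":0,"ay":0,"az":0},{"dx":0,"dy":0,"dz":0,"ax":0,"ay":0,"az":0},{"dx":0,"dy":0,"dz":0,"ax":0,"ay":0,"az":0},{"dx":0,"dy":0,"dz":0,"ax":0,"ay":0,"az":0},{"dx":0,"dy":0,"dz":0,"ax":0,"ay":0,"az":0},{"dx":0,"dy":0,"dz":0,"ax":0,"ay":0,"az":0},{"dx":0,"dy":0,"dz":0,"ax":0,"ay":0,"az":0},{"dx":0,"dy":0,"dz":0,"ax":0,"ay":0,"az":0},{"dx":0,"dy":0,"dz":0,"ax":0,"ay":0,"az":0}]' -1 50
python3 st.py
```

```text
[ 0.08370742  0.00063968 -0.14151597]
time: 17.6
ee_pos: [0.4083, -0.168, 0.1163]
eef_rot: [-0.001, 0.612, 0.791, 0.0]
ft_force: [-0.4, 0.5, 0.7]
grip_width: 1.001
grasp_force: 0.0
time: 18.5
ee_pos: [0.409, -0.1687, 0.1185]
eef_rot: [0.001, 0.612, 0.791, -0.0]
ft_force: [-1.4, -0.8, 5.7]
grip_width: 0.563
grasp_force: 50.7
18.5 q [ 0.76  0.35 -0.51  2.16  0.27  0.69  0.32] p [ 409.  -168.7  118.5] yaw 14.55 tilt [ 0.002 -0.002 -1.   ] F [-1.4 -0.8  5.7] w 0.563 50.7
```

The camera sits 84 mm off on the bottle side, at cap height. I'll turn the gripper +80° so it faces the robot instead.

```bash
python3 -m crank '[{"dx":0,"dy":0,"dz":10,"ax":0,"ay":0,"az":0},{"dx":0,"dy":0,"dz":25,"ax":0,"ay":0,"az":5},{"dx":0,"dy":0,"dz":45,"ax":0,"ay":0,"az":12},{"dx":0,"dy":0,"dz":60,"ax":0,"ay":0,"az":20},{"dx":0,"dy":0,"dz":60,"ax":0,"ay":0,"az":28},{"dx":0,"dy":0,"dz":60,"ax":0,"ay":0,"az":36},{"dx":0,"dy":0,"dz":60,"ax":0,"ay":0,"az":44},{"dx":0,"dy":0,"dz":60,"ax":0,"ay":0,"az":52},{"dx":0,"dy":0,"dz":60,"ax":0,"ay":0,"az":60},{"dx":0,"dy":0,"dz":60,"ax":0,"ay":0,"az":68}]'
python3 -m crank '[{"dx":8,"dy":-2,"dz":0,"ax":0,"ay":0,"az":6},{"dx":20,"dy":-4,"dz":0,"ax":0,"ay":0,"az":12},{"dx":35,"dy":-7,"dz":0,"ax":0,"ay":0,"az":12},{"dx":50,"dy":-10,"dz":0,"ax":0,"ay":0,"az":12},{"dx":65,"dy":-13,"dz":0,"ax":0,"ay":0,"az":12},{"dx":80,"dy":-16,"dz":0,"ax":0,"ay":0,"az":12},{"dx":90,"dy":-18,"dz":0,"ax":0,"ay":0,"az":12},{"dx":96,"dy":-19,"dz":0,"ax":0,"ay":0,"az":12},{"dx":96,"dy":-19,"dz":0,"ax":0,"ay":0,"az":12},{"dx":96,"dy":-19,"dz":0,"ax":0,"ay":0,"az":12}]'
python3 st.py
python3 - <<'E'
from h import *
t=snap('scene');s=snap('wrist')
cv2.imwrite('pics/w6.png',np.hstack([cv2.resize(s['color'],(400,250)),cv2.resize(t['color'][60:260,180:500],(400,250))]))
E
```

```text
time: 19.5
ee_pos: [0.4085, -0.1682, 0.178]
eef_rot: [0.0, 0.062, 0.998, -0.0]
ft_force: [0.6, 0.8, -2.0]
grip_width: 0.559
grasp_force: 51.6
time: 20.5
ee_pos: [0.5039, -0.187, 0.1773]
eef_rot: [-0.0, -0.04, 0.999, 0.0]
ft_force: [-1.0, 0.2, -1.2]
grip_width: 0.561
grasp_force: 51.6
20.5 q [ 0.9   0.47 -0.77  1.89  0.4   0.94  1.6 ] p [ 503.9 -187.   177.3] yaw 94.58 tilt [-0.001  0.    -1.   ] F [-1.   0.2 -1.2] w 0.561 51.6
```

View pics/w6.png

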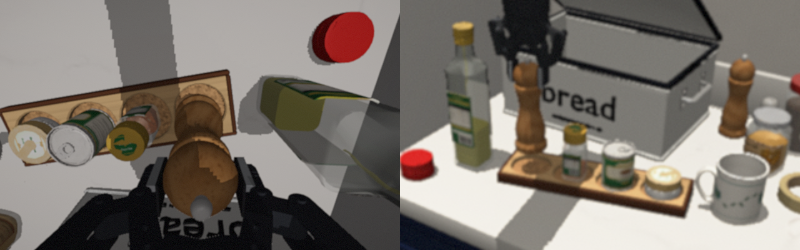

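The mill hangs upright over well 1, with the foot at right-half (533,150). The bottle has clearance on both sides.

```bash
python3 -m crank '[{"dx":1,"dy":0,"dz":-12,"ax":0,"ay":0,"az":0},{"dx":1,"dy":0,"dz":-24,"ax":0,"ay":0,"az":0},{"dx":1,"dy":0,"dz":-34,"ax":0,"ay":0,"az":0},{"dx":1,"dy":0,"dz":-42,"ax":0,"ay":0,"az":0},{"dx":1,"dy":0,"dz":-46,"ax":0,"ay":0,"az":0},{"dx":1,"dy":0,"dz":-48,"ax":0,"ay":0,"az":0},{"dx":1,"dy":0,"dz":-48,"ax":0,"ay":0,"az":0}]'
python3 st.py
```

```text
time: 21.3
ee_pos: [0.5063, -0.1868, 0.1306]
eef_rot: [0.0, -0.04, 0.999, -0.0]
ft_force: [-3.5, 1.2, 9.7]
grip_width: 0.561
grasp_force: 52.2
21.3 q [ 0.86  0.54 -0.73  1.92  0.46  0.86  1.54] p [ 506.3 -186.8  130.6] yaw 94.59 tilt [ 0.001 -0.001 -1.   ] F [-3.5  1.2  9.7] w 0.561 52.2
```

Resting on the cork, so release and retreat.

```bash
python3 -m crank '[{"dx":0,"dy":0,"dz":0,"ax":0,"ay":0,"az":0},{"dx":0,"dy":0,"dz":0,"ax":0,"ay":0,"az":0},{"dx":0,"dy":0,"dz":0,"ax":0,"ay":0,"az":0},{"dx":0,"dy":0,"dz":0,"ax":0,"ay":0,"az":0},{"dx":0,"dy":0,"dz":0,"ax":0,"ay":0,"az":0},{"dx":0,"dy":0,"dz":0,"ax":0,"ay":0,"az":0},{"dx":0,"dy":0,"dz":15,"ax":0,"ay":0,"az":0},{"dx":0,"dy":0,"dz":40,"ax":0,"ay":0,"az":0},{"dx":0,"dy":0,"dz":75,"ax":0,"ay":0,"az":0},{"dx":0,"dy":0,"dz":110,"ax":0,"ay":0,"az":0}]' 0.9
python3 -m crank '[{"dx":-10,"dy":-20,"dz":10,"ax":0,"ay":0,"az":0},{"dx":-20,"dy":-50,"dz":10,"ax":0,"ay":0,"az":0},{"dx":-30,"dy":-90,"dz":10,"ax":0,"ay":0,"az":0},{"dx":-40,"dy":-130,"dz":10,"ax":0,"ay":0,"az":0},{"dx":-50,"dy":-170,"dz":10,"ax":0,"ay":0,"az":0},{"dx":-60,"dy":-210,"dz":10,"ax":0,"ay":0,"az":0},{"dx":-70,"dy":-250,"dz":10,"ax":0,"ay":0,"az":0},{"dx":-80,"dy":-290,"dz":10,"ax":0,"ay":0,"az":0},{"dx":-90,"dy":-330,"dz":10,"ax":0,"ay":0,"az":0},{"dx":-100,"dy":-360,"dz":10,"ax":0,"ay":0,"az":0}]'
python3 -m crank '[{"dx":-10,"dy":-20,"dz":0,"ax":0,"ay":0,"az":0},{"dx":-20,"dy":-40,"dz":0,"ax":0,"ay":0,"az":0},{"dx":-30,"dy":-60,"dz":0,"ax":0,"ay":0,"az":0},{"dx":-30,"dy":-80,"dz":0,"ax":0,"ay":0,"az":0},{"dx":-30,"dy":-80,"dz":0,"ax":0,"ay":0,"az":0},{"dx":-30,"dy":-80,"dz":0,"ax":0,"ay":0,"az":0}]'
python3 - <<'E'
from h import *
t=snap('scene');s=snap('top')
cv2.imwrite('pics/fin.png',np.vstack([cv2.resize(t['color'][60:260,180:500],(480,300)),cv2.resize(s['color'][110:270,160:500],(480,226))]))
P=cloud(s)
for n,(x,y),h in [('mill',(.5049,-.1873),.17),('jar',(.5253,-.2647),.096),('tin',(.5456,-.3421),.072),('pot',(.566,-.4194),.035),('bottle',(.479,-.0754),.256),('mug',(.5965,-.5387),.082)]:
    k=P[(np.hypot(P[...,0]-x,P[...,1]-y)<.05)&(P[...,2]>h)];
    if len(k):print(n,k.mean(0).round(4),k[:,2].max().round(3))
E
```

```text
time: 22.3
ee_pos: [0.5054, -0.1868, 0.2413]
eef_rot: [0.0, -0.04, 0.999, 0.0]
ft_force: [1.2, -0.7, 0.3]
grip_width: 0.949
grasp_force: 0.0
time: 23.3
ee_pos: [0.4042, -0.5499, 0.2503]
eef_rot: [0.0, -0.039, 0.999, -0.0]
ft_force: [0.2, 0.4, -0.0]
grip_width: 0.954
grasp_force: 0.0
time: 23.9
ee_pos: [0.3757, -0.6267, 0.2498]
eef_rot: [0.0, -0.04, 0.999, 0.0]
ft_force: [-0.7, 0.6, -0.5]
grip_width: 0.95
grasp_force: 0.0
mill [ 0.508  -0.1895  0.1753] 0.184
jar [ 0.5269 -0.2655  0.1074] 0.112
tin [ 0.5481 -0.3408  0.0803] 0.086
pot [ 0.5679 -0.4172  0.0456] 0.051
bottle [ 0.4791 -0.0753  0.2662] 0.271
mug [ 0.6179 -0.5312  0.4763] 0.584
```

View pics/fin.png

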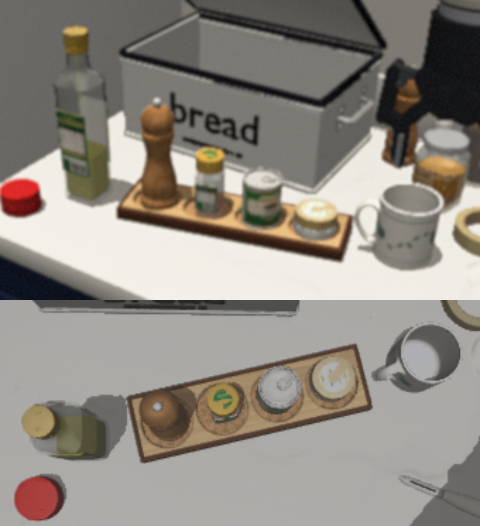

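All four tops read 12 mm above where they stood on the worktop, so they are seated on the cork. The order is right from the bottle at (70,120) to the mug at (405,225), and the bottle and mug have not moved.

```bash
python3 -c "
from station import manip
print(manip.job_done())"
```

```text
the job is handed in; nothing more can be done
None
```

The job is handed in: mill, jar, tin and pot stand upright in wells 1 to 4, from the bottle to the mug, let go, in about 24 s; bottle and mug were not touched.

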